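# Fetch the boxed-in salt tin at the workshop popcorn corner

## Robot

A 7-joint arm with a two-finger parallel gripper is mounted at the origin on the work surface. World frame = base frame: x ahead of the robot, y to its left, z up, the work surface at z = 0. Lengths are in mm, angles in rad, forces in N, time in s.
With the tool pointing down it reaches from about 425 to 950 mm from the base axis. Payload 16.7 kg.
Tool frame: the origin (TCP) lies midway between the tips of the shut fingers; the grasp point (between the pads) lies robot.hold_point_z behind it (robot.hold_point_z is the distance from the TCP to the grasp point, in mm); z points along the fingers, y is the line along which they close (so a half turn about z gives the same grasp; the last joint's range is limited). The gripper opens to 94 mm and grips with 3 to 60 N. Pads are 16 mm wide; open, the fingers measure 119 mm over their backs; the gripper's body (75 mm by 177 mm) begins 78 mm behind the grasp point.
Start: joints at [-1.45, 0.426, 0.074, 1.606, -0.034, 1.111, -0.067], TCP at [179.919, 650.541, 205.467] pointing down, gripper open.
Joint ranges: [-2.85, 2.85], [-0.5, 2.14], [-1.23, 1.37], [0.21, 2.46], [-1.02, 4.16], [0.16, 2.05], [-2.73, 2.73]. Speed limits (rad/s): [1.89, 1.89, 2.39, 2.39, 3.01, 3.01, 3.01].

## Interface

Orientations are given as a unit quaternion [x, y, z, w].
In Python, from plant import robot, vision gives the robot as it stands. The module is installed in compiled form; this text tells all that it offers.
- The arm moves only by the shell command python3 -m crank 'ROWS' [FORCE]. ROWS is JSON, a list that holds one entry, the list of rows, each a list of 7 numbers: the opening, from 0 (shut) to 1 (fully open), then the shift along the tool's x, y, z in cm, then the turn, a rotation vector about the tool's x, y, z in degrees. A call has 1 to 20 rows; each row shifts and turns the commanded pose from where the row before left it, along the tool's axes as they then stand; what a row does not reach is not made up. A row lasts 1/8 s, in which the tool goes at most 62.5 mm and 10.7 degrees, less where a joint would pass 70% of its speed; a pose out of reach is approached as far as the arm can. A call is refused whole if a number of a shift passes 6.25 or a number of a turn 10.7, either way. A call with a gripper value outside its range is refused whole. The fingers move at their own pace and stop on an object; FORCE is the grip in N (left out, the last holds). Time passes only in rows, so rows that do not move let the fingers close. It gives the time, the measured TCP pose, the force, the opening and the grip force at its end, in the units of the state.
- robot.state(): the state, without advancing time (a new reading comes with each control period).
- vision.get_image(name): name is "scene" or "top"; returns a dict with "frame" (400x640x3 uint8, red, green, blue), "mtx" (3x3 intrinsics, pixels), "rvec" (rotation vector, rad) and "tvec" (3), from world to camera coordinates, as OpenCV has them. Camera axes: x right, y down, z forward; pixel columns grow to the right and rows downward; lengths in mm; the calibration is good to about 2 mm. A picture is of the moment at which its call begins. There is no depth.
- robot.sign_off(): hands the job in; it is judged then, once.
The state is a dict: "time": time; "q": joint angles; "joint_vel": joint speeds; "tau": joint torques, N m; "tcp_pos": TCP position; "eef_rot": TCP orientation; "wrist_force": force on the tool from outside, world axes, zero at the start; "wrist_torque": the same for the moment, N m; "grip_width": finger opening in mm; "grasp_force": force on a finger pad.
Only numpy, scipy, OpenCV 4.12 (cv2) and the standard library are available. Lean on these libraries where they do the work, as an engineer would, in place of code of your own. Each camera call takes 0.05 s, during which the arm holds its last target. There are 200 camera calls.

## Task

The low tin with the green lid is boxed in by three jars on the steel tray: first move all three jars onto the black rubber mat, leaving the tin where it is meanwhile and without shifting the white cup that stands on the mat. Then, with the jars still on the mat, stand the tin in the middle of the cork pad. Finally put each jar back on the tray, centred on the disc of its own colour; tip nothing over, and leave everything standing upright and let go.

Things in the scene. Friction and masses are not known exactly. Their poses are not given: they have to be found in the camera images.
- jar_red_mid (a point): Upright white plastic jar with a red screw lid and a red band round it: 56 mm across (straight-sided up to 60 mm), 80 mm tall with the 51 mm wide lid (the top 15 mm), 0.17 to 0.35 kg. The point is its centre, half-way up (40 mm above its underside); z is up along the jar. It starts standing on the disc of its own colour; middle or a little higher is a good place to grip it.
- jar_blue_mid (a point): Upright white plastic jar with a blue screw lid and a blue band round it: 56 mm across (straight-sided up to 60 mm), 80 mm tall with the 51 mm wide lid (the top 15 mm), 0.17 to 0.35 kg. The point is its centre, half-way up (40 mm above its underside); z is up along the jar. It starts standing on the disc of its own colour; middle or a little higher is a good place to grip it.
- jar_yellow_mid (a point): Upright white plastic jar with a yellow screw lid and a yellow band round it: 56 mm across (straight-sided up to 60 mm), 80 mm tall with the 51 mm wide lid (the top 15 mm), 0.17 to 0.35 kg. The point is its centre, half-way up (40 mm above its underside); z is up along the jar. It starts standing on the disc of its own colour; middle or a little higher is a good place to grip it.
- disc_red: Flat red round disc, 72 mm across and 3 mm thick, fixed on the dark steel tray (tray floor 8 mm above the table, rim to 14 mm): home of the jar with the red lid. Origin at the centre of its underside, so a jar's underside rests 3 mm above it. The three discs lie about 64 mm from the tin's starting place, on three sides of it at right angles (left, right and towards the robot); which colour is where changes.
- disc_blue: Flat blue round disc, 72 mm across and 3 mm thick, fixed on the dark steel tray (tray floor 8 mm above the table, rim to 14 mm): home of the jar with the blue lid. Origin at the centre of its underside, so a jar's underside rests 3 mm above it. The three discs lie about 64 mm from the tin's starting place, on three sides of it at right angles (left, right and towards the robot); which colour is where changes.
- disc_yellow: Flat yellow round disc, 72 mm across and 3 mm thick, fixed on the dark steel tray (tray floor 8 mm above the table, rim to 14 mm): home of the jar with the yellow lid. Origin at the centre of its underside, so a jar's underside rests 3 mm above it. The three discs lie about 64 mm from the tin's starting place, on three sides of it at right angles (left, right and towards the robot); which colour is where changes.
- tin_mid (a point): Low round steel tin with a green lid, 44 mm across and 40 mm tall, 0.12 kg, standing on the tray floor in the middle between the three taller jars; a small amber shaker (26 mm across, 40 mm tall) stands behind it, on the fourth side, about 63 mm away. With the jars in place there is no room for a gripper around it. The point is its centre, 20 mm above its underside; z is up.
- pad: Round cork pad, 66 mm across and 6 mm thick, fixed on the bench between tray and mat: where the tin is to stand. Origin at the centre of its underside, at table height, so the tin's underside comes to rest 6 mm above it.
- mat: Black rubber mat lying flat and fixed on the bench, 240 mm along its x, 260 mm along its y, 4 mm thick: the side area for the jars. Origin at the centre of its underside, at table height. It is to the left or the right of the pad, the tray on the other side.
- cup_mid (a point): Loose white ceramic cup without handle, 68 mm across at the rim and 70 mm tall, standing somewhere on the mat. The point is its centre, 35 mm above its underside. It stays where it is: find room around it.
Not all that is in view belongs to the job. Of the things that look like the part that bears jar_red_mid, the largest one is meant.

How it is judged:
By the outcome, as a careful person would: the job done as asked, in the order asked, and still so for the second after the job is handed in, with the robot touching nothing.
It also fails if it takes over 144 s, if anything falls off the work surface, if the arm or the gripper's body presses on something with over 40 N, if the wrist force passes 120 N, or if a joint passes its speed limit or range.

## Working session

There is one attempt and no reset: what is moved stays moved. The work goes in short steps, Python scripts to look and compute and a shell command to move; the robot and the scene stay as the last step left them, time stands still between calls to the robot, and variables do not carry over. Pictures are saved under pics/ and viewed, at most 14 in all, crops included, and the job is handed in when it is done.

```bash
mkdir -p pics; cat > h.py <<'E'
import numpy as np, cv2
from scipy.spatial.transform import Rotation as R
from plant import robot, vision
def cam(n):
    d=vision.get_image(n); return d
def save(n,p):
    d=cam(n); cv2.imwrite(p,d['frame'][:,:,::-1]); return d
def w(d,u,v,z):
    K=np.array(d['mtx']);M=cv2.Rodrigues(np.array(d['rvec'],float))[0];t=np.array(d['tvec'],float).ravel()
    r=M.T@np.linalg.inv(K)@[u,v,1];c=-M.T@t
    return c+r*(z-c[2])/r[2]
E
python3 - <<'E'
from h import *
s=robot.state();print({k:np.round(v,3).tolist() for k,v in s.items()},robot.hold_point_z)
for n in('scene','top'):
    d=save(n,f'pics/{n}0.png');print(n,np.round(d['mtx'],1).tolist(),np.round(d['rvec'],3),np.round(d['tvec'],1))
E
```

```text
{'time': 0.0, 'q': [-1.45, 0.427, 0.074, 1.607, -0.034, 1.111, -0.067], 'joint_vel': [-0.0, -0.0, 0.001, -0.0, -0.0, 0.0, 0.001], 'tau': [0.001, -93.581, 3.667, -45.42, -0.049, 0.02, 0.0], 'tcp_pos': [179.844, 650.136, 204.766], 'eef_rot': [0.135, 0.991, -0.001, -0.0], 'wrist_force': [0.002, 0.44, -0.771], 'wrist_torque': [0.027, 0.026, 0.006], 'grasp_force': 0.0, 'grip_width': 93.811} 18.8
scene [[512.3, 0.0, 317.0], [0.0, 512.3, 191.4], [0.0, 0.0, 1.0]] [ 1.463  2.335 -0.716] [ 245.7 -344.5 1349.4]
top [[454.5, 0.0, 319.8], [0.0, 454.5, 208.3], [0.0, 0.0, 1.0]] [ 2.127 -2.166  0.195] [-10.8 501.5 821.1]
```

View pics/top0.png

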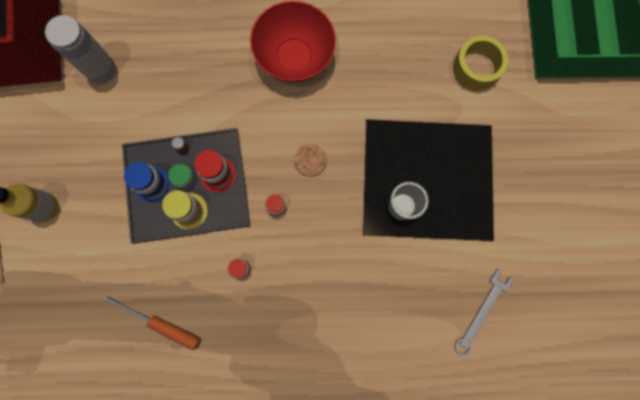

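View pics/scene0.png

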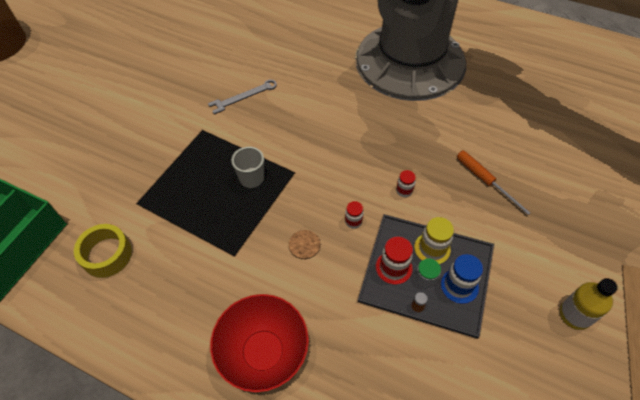

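The top view shows the tray at left with blue (143,178), red (210,165) and yellow (180,207) jars, the tin at (180,176), the shaker at (180,144), the pad at (310,160), the mat at (365-493,120-240) and the cup at (408,202).
There are three red-lidded candidates: (210,165) on the tray and small ones at (275,205) and (238,268). The largest, on the tray's red disc, is the one meant. I'll confirm it in a crop.

```bash
cat > meas.py <<'E'
from h import *
RG={'red':[((0,140,90),(6,255,255)),((174,140,90),(180,255,255))],'blue':[((105,120,60),(125,255,255))],'yellow':[((24,140,90),(34,255,255))],'green':[((50,110,50),(80,255,255))]}
def blobs(d,c,lo=40):
    h=cv2.cvtColor(d['frame'],cv2.COLOR_RGB2HSV);m=sum(cv2.inRange(h,np.array(a),np.array(b)) for a,b in RG[c])
    n,l,s,ce=cv2.connectedComponentsWithStats(m)
    return [(np.round(ce[i],1).tolist(),s[i].tolist()) for i in range(1,n) if s[i][4]>lo]
E
python3 - <<'E'
from meas import *
out=[]
for n in('top','scene'):
    d=cam(n)
    for c in RG: print(n,c,blobs(d,c))
    f=d['frame'][:,:,::-1]
    cr=f[115:255,100:300] if n=='top' else f[160:345,330:530]
    out.append(cv2.resize(cr,None,fx=(4 if n=='top' else 3),fy=(4 if n=='top' else 3),interpolation=cv2.INTER_CUBIC))
    cv2.imwrite(f'pics/crop_{n}.png',out[-1])
E
```

```text
top red [([8.3, 22.6], [0, 0, 13, 42, 235]), ([292.7, 40.8], [250, 1, 86, 80, 5398]), ([208.3, 163.5], [194, 150, 29, 28, 619]), ([222.2, 179.4], [200, 159, 36, 33, 244]), ([274.3, 203.0], [266, 195, 17, 17, 236]), ([236.6, 267.8], [228, 259, 18, 18, 260])]
top blue [([137.9, 175.3], [125, 162, 28, 28, 616]), ([157.1, 186.8], [137, 167, 33, 35, 197])]
top yellow [([482.7, 58.8], [458, 36, 50, 47, 794]), ([176.7, 204.2], [163, 191, 28, 27, 606]), ([203.6, 215.3], [200, 208, 7, 15, 41])]
top green [([586.7, 30.6], [551, 0, 89, 59, 2736]), ([179.0, 174.4], [168, 164, 22, 21, 350])]
scene red [([407.1, 176.5], [400, 170, 15, 14, 170]), ([354.4, 208.1], [347, 201, 16, 15, 189]), ([398.3, 248.6], [385, 236, 28, 26, 556]), ([392.6, 273.6], [376, 255, 37, 30, 287]), ([259.1, 342.6], [210, 294, 99, 99, 7516])]
scene blue [([468.0, 266.9], [454, 254, 29, 27, 597]), ([458.9, 292.5], [441, 271, 38, 33, 322])]
scene yellow [([439.7, 228.7], [426, 217, 28, 24, 508]), ([99.2, 246.5], [74, 224, 52, 46, 813]), ([444.1, 256.7], [436, 247, 15, 17, 78])]
scene green [([18.0, 216.4], [0, 179, 48, 76, 836]), ([43.9, 248.0], [35, 238, 18, 21, 50]), ([429.2, 268.3], [419, 258, 22, 21, 344])]
```

View pics/crop_top.png

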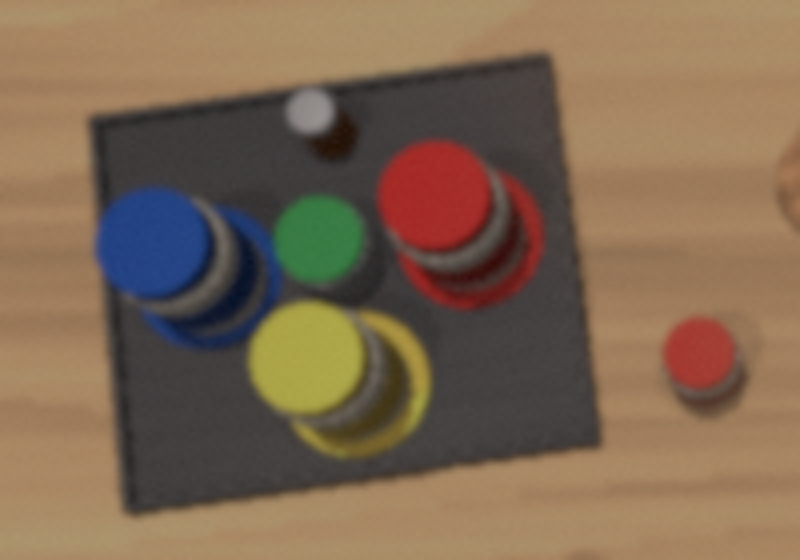

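View pics/crop_scene.png

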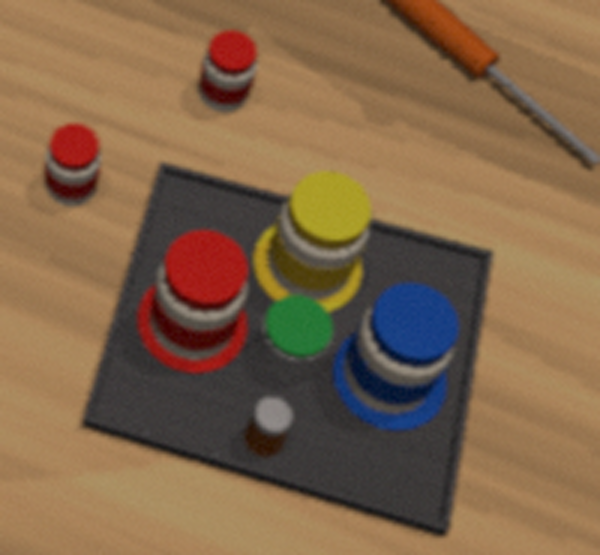

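The crops confirm it: the tray jar at top (208,163) is the largest red-lidded one (28 px lid against 17 px for the small ones) and stands on the red disc.

```bash
cat > loc.py <<'E'
from meas import *
from scipy.optimize import least_squares
def proj(d,P): return cv2.projectPoints(np.array(P,float).reshape(-1,3),np.array(d['rvec'],float),np.array(d['tvec'],float),np.array(d['mtx']),None)[0].reshape(-1,2)
def fitdisc(d,pts,z,r,x0):
    # circle of known radius at height z: outline points lie on it
    W=np.array([w(d,u,v,z)[:2] for u,v in pts])
    # robust to inner points: only hull used
    f=lambda p:np.linalg.norm(W-p,axis=1)-r
    s=least_squares(f,x0,loss='soft_l1',f_scale=2); return s.x,np.std(f(s.x))
E
python3 - <<'E'
from loc import *
T,S=cam('top'),cam('scene')
for n,d in(('top',T),('scene',S)):
    M=cv2.Rodrigues(np.array(d['rvec'],float))[0];print(n,'cam',-M.T@np.array(d['tvec'],float).ravel())
    for c in('red','blue','yellow','green'):
        z=48 if c=='green' else 91
        for (u,v),s in blobs(d,c):
            if s[4]<1000: print(' ',c,s[4],np.round(w(d,u+.0,v,z)[:2],1), end='')
        print()
for (u,v) in [(310,160)]: print('pad',w(T,u,v,6))
h=cv2.cvtColor(T['frame'],cv2.COLOR_RGB2HSV)
# mat corners
m=cv2.inRange(h,np.array((0,0,0)),np.array((180,255,40)));m[:, :340]=0;m[:, 520:]=0;m[:110]=0;m[250:]=0
m=cv2.morphologyEx(m,cv2.MORPH_CLOSE,np.ones((9,9)));c=max(cv2.findContours(m,0,1)[0],key=cv2.contourArea)
print('mat',[np.round(w(T,u,v,4)[:2],1).tolist() for u,v in cv2.boxPoints(cv2.minAreaRect(c))])
# pad in top : saturation differs; print local HSV
print('pad hsv',h[160,298:324].tolist()[::5],h[160,330].tolist(),h[140,310].tolist())
# cup
d=T;cr=np.vstack([np.hstack([cv2.resize(T['frame'][130:190,280:340],(360,360),interpolation=cv2.INTER_CUBIC),cv2.resize(T['frame'][170:230,380:440],(360,360),interpolation=cv2.INTER_CUBIC)])])
cv2.imwrite('pics/padcup.png',cr[:,:,::-1])
# discs: outer hull of all colour near the jar
for c,x0 in(('red',0),('blue',0),('yellow',0)):
  for n,d in(('top',T),('scene',S)):
    hh=cv2.cvtColor(d['frame'],cv2.COLOR_RGB2HSV)
    bl=[b for b in blobs(d,c,300) if 300<b[1][4]<700 and (b[1][2]>26) ][0]
    lo=np.array(bl[0]);g=w(d,*lo,91)
    lo2,hi=[(np.array(a),np.array(b)) for a,b in RG[c]][0]
    lo2=lo2.copy();lo2[1]=90;lo2[2]=40
    mm=cv2.inRange(hh,lo2,hi)
    if c=='red': mm|=cv2.inRange(hh,np.array((172,90,40)),np.array((180,255,255)))
    cen=proj(d,[g[0],g[1],11])[0]
    Y,X=np.mgrid[:400,:640]; mm[np.hypot(X-cen[0],Y-cen[1])>24]=0
    cam_dir=(cen-lo)/np.linalg.norm(cen-lo)
    # radial outer edge over the side away from the lid
    pts=[]
    for a in np.arange(-90,91,6)*np.pi/180:
        dv=np.array([cam_dir[0]*np.cos(a)-cam_dir[1]*np.sin(a),cam_dir[0]*np.sin(a)+cam_dir[1]*np.cos(a)])
        rr=np.arange(5,24,.25);q=np.round(cen+rr[:,None]*dv).astype(int);on=mm[q[:,1],q[:,0]]>0
        if on.any(): pts.append(cen+rr[on][-1]*dv)
    p,e=fitdisc(d,pts,11,36,g[:2]);print('disc',c,n,np.round(p,1),round(e,2),len(pts))
E
```

```text
top cam [363.27532059  -1.21593736 891.01646524]
  red 235 [857.3 560.9]  red 620 [578.2 180.5]  red 243 [548.8 155. ]  red 236 [504.1  62. ]  red 259 [390.5 127.9]
  blue 614 [558.3 305.5]  blue 198 [536.4 270.9]
  yellow 796 [ 775.  -334.2]  yellow 604 [504.6 235. ]  yellow 50 [487.5 187.3]
  green 349 [569.6 245.3]
scene cam [1029.88064654  246.42706706  937.27528463]
  red 171 [420.3 135.7]  red 189 [534.5  70.4]  red 555 [579.9 178.6]  red 287 [631.2 187.5]
  blue 597 [560.1 304.5]  blue 321 [614.3 304.6]
  yellow 507 [507.  233.6]  yellow 815 [ 816.8 -324.3]  yellow 78 [558.1 259.5]
  green 843 [ 823.  -547.9]  green 49 [ 856.5 -449.4]  green 342 [570.6 242.4]
pad [605.30132593  -3.18040346   6.        ]
mat [[454.2, -103.7], [687.7, -121.2], [673.2, -387.3], [439.3, -358.9]]
pad hsv [[13, 127, 153], [13, 125, 149], [13, 127, 141], [13, 125, 163], [13, 127, 156], [13, 127, 144]] [15, 108, 154] [15, 106, 169]
disc red top [577.6 180.2] 0.85 31
disc red scene [580.4 178.3] 0.68 31
disc blue top [560.8 310.1] 1.28 31
disc blue scene [560.9 306.6] 0.7 31
disc yellow top [503.4 236.5] 5.28 20
disc yellow scene [489.6 243.9] 7.0 26
```

View pics/padcup.png

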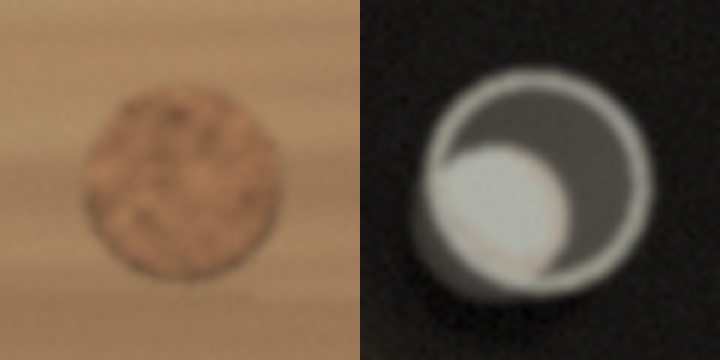

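The crop shows the pad centre at top (309.7,160.0) and the cup rim centre at (409.5,199.8).

```bash
cat > go.py <<'E'
import sys
from h import *
# usage: go.py x y z yaw(deg of tool y)
def show(t=None):
    s=robot.state();p=np.array(s['tcp_pos']);Rm=R.from_quat(s['eef_rot']).as_matrix()
    yaw=np.degrees(np.arctan2(Rm[1,1],Rm[0,1]))
    print('t',round(s['time'],2),'p',p.round(1),'yaw',round(yaw,1),'tilt',np.round(Rm[:,2],3),'F',np.round(s['wrist_force'],1),'w',round(s['grip_width'],1),'gf',round(s['grasp_force'],1),'q7',round(s['q'][6],2))
    if t is not None: print('world delta mm',(np.array(t[:3])-p).round(1),'tool delta cm',(Rm.T@(np.array(t[:3])-p)/10).round(2), 'turn z',round(yaw-t[3],1) if len(t)>3 else '')
if __name__=='__main__': show([float(a) for a in sys.argv[1:]] or None)
E
python3 - <<'E'
from h import *
T,S=cam('top'),cam('scene')
for u,v in[(366,120),(491,125),(494,240),(363,238)]: print('mat T',w(T,u,v,4)[:2].round(1))
for u,v in[(203,131),(294,175),(235,250),(139,202)]: print('mat S',w(S,u,v,4)[:2].round(1))
print('cup',w(T,409.5,199.8,74).round(1), w(S,248.5,157,74).round(1));print('pad T',w(T,309.7,160,6).round(1),'S',w(S,304.5,244,6).round(1))
E
python3 go.py 506 234 140 90
```

```text
mat T [ 688.5 -119.1]
mat T [ 674.5 -376. ]
mat T [ 438.1 -362.8]
mat T [ 446.7 -104.5]
mat S [ 441.6 -359.8]
mat S [ 462.2 -104.5]
mat S [ 680.3 -126.5]
mat S [ 670.9 -375.2]
cup [ 508.8 -184.2   74. ] [ 504.8 -187.1   74. ]
pad T [605.3  -2.6   6. ] S [607.6  -4.4   6. ]
t 0.4 p [179.9 650.5 205.4] yaw 74.5 tilt [-0. -0. -1.] F [-1.   0.6  0.1] w 93.7 gf 0.0 q7 -0.07
world delta mm [ 326.1 -416.5  -65.4] tool delta cm [-42.53 -31.45   6.54] turn z -15.5
```

```bash
python3 -m crank '[[[1,0,0,0,0,0,-7.75],[1,0,0,0,0,0,-7.75],[1,-2.33,-2.97,0.3,0,0,0],[1,-2.33,-2.97,0.3,0,0,0],[1,-2.33,-2.97,0.3,0,0,0],[1,-2.33,-2.97,0.3,0,0,0],[1,-2.33,-2.97,0.3,0,0,0],[1,-2.33,-2.97,0.3,0,0,0],[1,-2.33,-2.97,0.3,0,0,0],[1,-2.33,-2.97,0.3,0,0,0],[1,-2.33,-2.97,0.3,0,0,0],[1,-2.33,-2.97,0.3,0,0,0],[1,-2.33,-2.97,0.3,0,0,0],[1,-2.33,-2.97,0.3,0,0,0],[1,-2.33,-2.97,0.3,0,0,0],[1,-2.33,-2.97,0.3,0,0,0],[1,0,0,0,0,0,0]]]' 30; python3 go.py 506 234 37 90
```

```text
time: 2.52
tcp_pos: [507.9, 232.3, 163.4]
eef_rot: [0.002, 1.0, -0.0, 0.0]
wrist_force: [0.7, 0.6, -0.3]
grip_width: 93.4
grasp_force: 0.0
t 2.52 p [507.9 232.3 163.4] yaw 89.8 tilt [ 0.    -0.001 -1.   ] F [ 0.7  0.6 -0.3] w 93.4 gf 0.0 q7 1.1
world delta mm [  -1.9    1.7 -126.4] tool delta cm [ 0.19  0.18 12.64] turn z -0.2
```

```bash
python3 -m crank '[[[0.85,0.19,0.18,3,0,0,0],[0.85,0,0,4,0,0,0],[0.85,0,0,3,0,0,0],[0.85,0,0,1.8,0,0,0],[0.85,0,0,0.8,0,0,0],[0.85,0,0,0,0,0,0],[0,0,0,0,0,0,0],[0,0,0,0,0,0,0],[0,0,0,0,0,0,0],[0,0,0,0,0,0,0],[0,0,0,0,0,0,0]]]' 30; python3 go.py 506 234 37 90
```

```text
time: 3.9
tcp_pos: [504.8, 236.8, 38.0]
eef_rot: [-0.0, 1.0, 0.0, 0.0]
wrist_force: [-2.0, -1.7, 6.9]
grip_width: 55.3
grasp_force: 30.0
t 3.9 p [504.8 236.8  38. ] yaw 90.0 tilt [ 0.001  0.    -1.   ] F [-2.  -1.7  6.9] w 55.3 gf 30.0 q7 1.14
world delta mm [ 1.2 -2.8 -1. ] tool delta cm [-0.12 -0.28  0.1 ] turn z 0.0
```

```bash
python3 -m crank '[[[0,0,0,-1,0,0,0],[0,0,0,-2,0,0,0],[0,0,0,-3,0,0,0],[0,0,0,-3,0,0,0],[0,0,0,-2,0,0,10],[0,0,0,0,0,0,10],[0,0,0,0,0,0,10],[0,0,0,0,0,0,10],[0,0,0,0,0,0,10],[0,0,0,0,0,0,10],[0,0,0,0,0,0,10],[0,0,0,0,0,0,10],[0,0,0,0,0,0,10],[0,0,0,0,0,0,0]]]'; python3 go.py 630 -290 140 0
```

```text
time: 5.65
tcp_pos: [504.3, 236.9, 147.8]
eef_rot: [0.706, 0.708, -0.0, -0.0]
wrist_force: [-0.5, 0.7, -1.3]
grip_width: 55.7
grasp_force: 30.0
t 5.65 p [504.3 236.9 147.8] yaw 0.1 tilt [-0.  0. -1.] F [-0.5  0.7 -1.3] w 55.7 gf 30.0 q7 -0.34
world delta mm [ 125.7 -526.9   -7.8] tool delta cm [-52.72  12.47   0.78] turn z 0.1
```

```bash
python3 -m crank '[[[0,-1.5,0.3,0,0,0,0],[0,-3,0.7,0,0,0,0],[0,-3.3,0.8,0,0,0,0],[0,-3.3,0.8,0,0,0,0],[0,-3.3,0.8,0,0,0,0],[0,-3.3,0.8,0,0,0,0],[0,-3.3,0.8,0,0,0,0],[0,-3.3,0.8,0,0,0,0],[0,-3.3,0.8,0,0,0,0],[0,-3.3,0.8,0,0,0,0],[0,-3.3,0.8,0,0,0,0],[0,-3.3,0.8,0,0,0,0],[0,-3.3,0.8,0,0,0,0],[0,-3.3,0.8,0,0,0,0],[0,-3.3,0.8,0,0,0,0],[0,-3,0.6,0,0,0,0],[0,-2,0.3,0,0,0,0],[0,0,0,0,0,0,0]]]'; python3 go.py 630 -290 31 0
```

```text
time: 7.9
tcp_pos: [627.0, -289.3, 147.5]
eef_rot: [0.707, 0.707, -0.0, 0.0]
wrist_force: [-0.4, 1.2, -2.0]
grip_width: 55.3
grasp_force: 30.0
t 7.9 p [ 627.  -289.3  147.5] yaw -0.0 tilt [-0.    -0.001 -1.   ] F [-0.4  1.2 -2. ] w 55.3 gf 30.0 q7 0.64
world delta mm [   3.    -0.7 -116.5] tool delta cm [-0.06  0.31 11.65] turn z -0.0
```

```bash
python3 -m crank '[[[0,0,0,2,0,0,0],[0,0,0,3,0,0,0],[0,0,0,3,0,0,0],[0,0,0,2,0,0,0],[0,0,0,1,0,0,0],[0,0,0,0.6,0,0,0],[0,0,0,0,0,0,0]]]'; python3 go.py 630 -290 31 0
```

```text
time: 8.78
tcp_pos: [628.1, -287.3, 31.8]
eef_rot: [0.707, 0.707, 0.0, 0.0]
wrist_force: [0.6, 0.3, -1.1]
grip_width: 55.8
grasp_force: 30.0
t 8.78 p [ 628.1 -287.3   31.8] yaw 0.0 tilt [ 0.001 -0.    -1.   ] F [ 0.6  0.3 -1.1] w 55.8 gf 30.0 q7 0.7
world delta mm [ 1.9 -2.7 -0.8] tool delta cm [-0.27  0.19  0.08] turn z 0.0
```

```bash
python3 -m crank '[[[0.85,0,0,0,0,0,0],[0.85,0,0,0,0,0,0],[0.85,0,0,0,0,0,0],[0.85,0,0,0,0,0,0],[0.85,0,0,-2,0,0,0],[0.85,0,0,-4,0,0,0],[0.85,0,0,-4,0,0,0],[0.85,0,0,-2,0,0,0],[0.85,0,0,0,0,0,0]]]'; python3 go.py 579.5 180 160 0
```

```text
time: 9.9
tcp_pos: [628.5, -287.4, 153.3]
eef_rot: [0.707, 0.707, 0.001, 0.001]
wrist_force: [-0.2, -0.2, -0.2]
grip_width: 80.0
grasp_force: 0.0
t 9.9 p [ 628.5 -287.4  153.3] yaw 0.0 tilt [ 0.003 -0.001 -1.   ] F [-0.2 -0.2 -0.2] w 80.0 gf 0.0 q7 0.64
world delta mm [-49.  467.4   6.7] tool delta cm [46.74 -4.87 -0.71] turn z 0.0
```

```bash
python3 -m crank '[[[0.85,2,-0.2,0,0,0,0],[0.85,3.6,-0.4,0,0,0,0],[0.85,3.6,-0.4,0,0,0,0],[0.85,3.6,-0.4,0,0,0,0],[0.85,3.6,-0.4,0,0,0,0],[0.85,3.6,-0.4,0,0,0,0],[0.85,3.6,-0.4,0,0,0,0],[0.85,3.6,-0.4,0,0,0,0],[0.85,3.6,-0.4,0,0,0,0],[0.85,3.6,-0.4,0,0,0,0],[0.85,3.6,-0.4,0,0,0,0],[0.85,3.6,-0.4,0,0,0,0],[0.85,3.6,-0.3,0,0,0,0],[0.85,1.5,0,0,0,0,0],[0.85,0,0,0,0,0,0],[0.85,0,0,0,0,0,0]]]'; python3 go.py 579.5 180 37 0; python3 go.py 579.5 180 37 0 | tail -1
```

```text
time: 11.9
tcp_pos: [578.4, 178.3, 151.2]
eef_rot: [0.707, 0.707, -0.0, 0.0]
wrist_force: [-0.1, -0.3, 0.7]
grip_width: 79.8
grasp_force: 0.0
t 11.9 p [578.4 178.3 151.2] yaw -0.0 tilt [-0.    -0.001 -1.   ] F [-0.1 -0.3  0.7] w 79.8 gf 0.0 q7 -0.15
world delta mm [   1.1    1.7 -114.2] tool delta cm [ 0.18  0.11 11.42] turn z -0.0
world delta mm [   1.1    1.7 -114.2] tool delta cm [ 0.18  0.11 11.42] turn z -0.0
```

```bash
python3 -m crank '[[[0.85,0.15,0.1,2,0,0,0],[0.85,0,0,3.5,0,0,0],[0.85,0,0,3,0,0,0],[0.85,0,0,2,0,0,0],[0.85,0,0,0.9,0,0,0],[0.85,0,0,0,0,0,0],[0,0,0,0,0,0,0],[0,0,0,0,0,0,0],[0,0,0,0,0,0,0],[0,0,0,0,0,0,0],[0,0,0,0,0,0,0]]]'; python3 go.py 579.5 180 37 0
```

```text
time: 13.28
tcp_pos: [579.8, 181.5, 38.0]
eef_rot: [0.707, 0.707, 0.0, 0.0]
wrist_force: [-1.6, -0.0, 6.9]
grip_width: 55.2
grasp_force: 30.0
t 13.28 p [579.8 181.5  38. ] yaw 0.0 tilt [ 0.001  0.001 -1.   ] F [-1.6 -0.   6.9] w 55.2 gf 30.0 q7 -0.07
world delta mm [-0.3 -1.5 -1. ] tool delta cm [-0.15 -0.03  0.1 ] turn z 0.0
```

```bash
python3 -m crank '[[[0,0,0,-1,0,0,0],[0,0,0,-2.5,0,0,0],[0,0,0,-3.5,0,0,0],[0,0,0,-3,0,0,0],[0,-1,0,-1,0,0,0],[0,-3,0.3,0,0,0,0],[0,-3.3,0.5,0,0,0,0],[0,-3.3,0.5,0,0,0,0],[0,-3.3,0.5,0,0,0,0],[0,-3.3,0.5,0,0,0,0],[0,-3.3,0.5,0,0,0,0],[0,-3.3,0.5,0,0,0,0],[0,-3.3,0.5,0,0,0,0],[0,-3.3,0.5,0,0,0,0],[0,-2.9,0.5,0,0,0,0],[0,0,0,0,0,0,0]]]'; python3 go.py 630 -160 31 0
```

```text
time: 15.28
tcp_pos: [626.6, -155.2, 146.8]
eef_rot: [0.708, 0.706, -0.001, 0.0]
wrist_force: [-0.2, -0.8, -3.2]
grip_width: 54.8
grasp_force: 30.0
t 15.28 p [ 626.6 -155.2  146.8] yaw -0.2 tilt [-0.001 -0.001 -1.   ] F [-0.2 -0.8 -3.2] w 54.8 gf 30.0 q7 0.43
world delta mm [   3.4   -4.8 -115.8] tool delta cm [-0.46  0.36 11.58] turn z -0.2
```

```bash
python3 -m crank '[[[0,-0.5,0.3,2,0,0,0],[0,0,0,3,0,0,0],[0,0,0,3,0,0,0],[0,0,0,2,0,0,0],[0,0,0,1,0,0,0],[0,0,0,0.5,0,0,0],[0,0,0,0,0,0,0]]]'; python3 go.py 630 -160 31 0
```

```text
time: 16.15
tcp_pos: [631.0, -156.7, 32.8]
eef_rot: [0.707, 0.707, 0.0, 0.0]
wrist_force: [-0.4, 0.6, -3.1]
grip_width: 55.4
grasp_force: 30.0
t 16.15 p [ 631.  -156.7   32.8] yaw 0.0 tilt [ 0. -0. -1.] F [-0.4  0.6 -3.1] w 55.4 gf 30.0 q7 0.52
world delta mm [-1.  -3.3 -1.8] tool delta cm [-0.33 -0.1   0.18] turn z 0.0
```

```bash
python3 -m crank '[[[0.85,0,0,0,0,0,0],[0.85,0,0,0,0,0,0],[0.85,0,0,0,0,0,0],[0.85,0,0,0,0,0,0],[0.85,0,0,-2,0,0,0],[0.85,0,0,-4,0,0,0],[0.85,0,0,-4,0,0,0],[0.85,0,0,-2,0,0,0],[0.85,0,0,0,0,0,0]]]'; python3 go.py 560.5 306 160 0
```

```text
time: 17.27
tcp_pos: [631.5, -156.7, 154.2]
eef_rot: [0.707, 0.707, 0.001, 0.001]
wrist_force: [0.8, -0.5, -0.7]
grip_width: 80.0
grasp_force: 0.0
t 17.27 p [ 631.5 -156.7  154.2] yaw 0.0 tilt [ 0.003  0.    -1.   ] F [ 0.8 -0.5 -0.7] w 80.0 gf 0.0 q7 0.44
world delta mm [-71.  462.7   5.8] tool delta cm [46.28 -7.06 -0.6 ] turn z 0.0
```

```bash
python3 -m crank '[[[0.85,2,-0.3,0,0,0,0],[0.85,3.6,-0.5,0,0,0,0],[0.85,3.6,-0.6,0,0,0,0],[0.85,3.6,-0.6,0,0,0,0],[0.85,3.6,-0.6,0,0,0,0],[0.85,3.6,-0.6,0,0,0,0],[0.85,3.6,-0.6,0,0,0,0],[0.85,3.6,-0.6,0,0,0,0],[0.85,3.6,-0.6,0,0,0,0],[0.85,3.6,-0.6,0,0,0,0],[0.85,3.6,-0.6,0,0,0,0],[0.85,3.6,-0.5,0,0,0,0],[0.85,3.5,-0.5,0,0,0,0],[0.85,1.2,0,0,0,0,0],[0.85,0,0,0,0,0,0],[0.85,0,0,0,0,0,0]]]'; python3 go.py 560.5 306 37 0
```

```text
time: 19.27
tcp_pos: [558.6, 304.8, 152.2]
eef_rot: [0.707, 0.707, -0.0, 0.0]
wrist_force: [-0.2, -0.6, -0.2]
grip_width: 80.1
grasp_force: 0.0
t 19.27 p [558.6 304.8 152.2] yaw -0.1 tilt [-0.    -0.001 -1.   ] F [-0.2 -0.6 -0.2] w 80.1 gf 0.0 q7 -0.34
world delta mm [   1.9    1.2 -115.2] tool delta cm [ 0.13  0.2  11.52] turn z -0.1
```

```bash
python3 -m crank '[[[0.85,0.1,0.2,2,0,0,0],[0.85,0,0,3.5,0,0,0],[0.85,0,0,3,0,0,0],[0.85,0,0,2,0,0,0],[0.85,0,0,1,0,0,0],[0.85,0,0,0,0,0,0],[0,0,0,0,0,0,0],[0,0,0,0,0,0,0],[0,0,0,0,0,0,0],[0,0,0,0,0,0,0],[0,0,0,0,0,0,0]]]'; python3 go.py 560.5 306 37 0
```

```text
time: 20.65
tcp_pos: [560.6, 307.6, 38.0]
eef_rot: [0.707, 0.707, 0.0, -0.0]
wrist_force: [-2.0, -0.0, 6.9]
grip_width: 55.4
grasp_force: 30.0
t 20.65 p [560.6 307.6  38. ] yaw 0.0 tilt [ 0.     0.001 -1.   ] F [-2.  -0.   6.9] w 55.4 gf 30.0 q7 -0.27
world delta mm [-0.1 -1.6 -1. ] tool delta cm [-0.16 -0.01  0.1 ] turn z 0.0
```

```bash
python3 -m crank '[[[0,0,0,-1,0,0,0],[0,0,0,-2.5,0,0,0],[0,0,0,-3.5,0,0,0],[0,0,0,-3,0,0,0],[0,-1,0,-1,0,0,0],[0,-3.3,-0.2,0,0,0,0],[0,-3.6,-0.2,0,0,0,0],[0,-3.6,-0.2,0,0,0,0],[0,-3.6,-0.2,0,0,0,0],[0,-3.6,-0.2,0,0,0,0],[0,-3.6,-0.2,0,0,0,0],[0,-3.6,-0.2,0,0,0,0],[0,-3.6,-0.2,0,0,0,0],[0,-3.6,-0.2,0,0,0,0],[0,-3.6,-0.2,0,0,0,0],[0,-3.6,-0.2,0,0,0,0],[0,-3.6,-0.2,0,0,0,0],[0,-3.6,-0.2,0,0,0,0],[0,-3.6,-0.2,0,0,0,0],[0,-3.6,-0.2,0,0,0,0]]]'; python3 go.py 520 -310 31 0
```

```text
time: 23.15
tcp_pos: [529.6, -241.1, 146.8]
eef_rot: [0.707, 0.707, -0.0, -0.0]
wrist_force: [1.3, -0.4, -3.0]
grip_width: 55.6
grasp_force: 30.0
t 23.15 p [ 529.6 -241.1  146.8] yaw 0.0 tilt [-0.001  0.    -1.   ] F [ 1.3 -0.4 -3. ] w 55.6 gf 30.0 q7 0.62
world delta mm [  -9.6  -68.9 -115.8] tool delta cm [-6.89 -0.95 11.58] turn z 0.0
```

```bash
python3 -m crank '[[[0,-3.3,-0.5,0,0,0,0],[0,-2.3,-0.3,0,0,0,0],[0,-1,0,1,0,0,0],[0,0,0,2.5,0,0,0],[0,0,0,3,0,0,0],[0,0,0,2.5,0,0,0],[0,0,0,1.6,0,0,0],[0,0,0,0.9,0,0,0],[0,0,0,0,0,0,0],[0,0,0,0,0,0,0]]]'; python3 go.py 520 -310 31 0
```

```text
time: 24.4
tcp_pos: [523.2, -305.9, 33.1]
eef_rot: [0.707, 0.707, 0.0, 0.0]
wrist_force: [0.4, -0.5, -3.6]
grip_width: 55.4
grasp_force: 30.0
t 24.4 p [ 523.2 -305.9   33.1] yaw 0.0 tilt [ 0.001 -0.    -1.   ] F [ 0.4 -0.5 -3.6] w 55.4 gf 30.0 q7 0.83
world delta mm [-3.2 -4.1 -2.1] tool delta cm [-0.41 -0.32  0.21] turn z 0.0
```

```bash
python3 -m crank '[[[0.85,0,0,0,0,0,0],[0.85,0,0,0,0,0,0],[0.85,0,0,0,0,0,0],[0.85,0,0,0,0,0,0],[0.85,0,0,-2,0,0,0],[0.85,0,0,-4,0,0,0],[0.85,0,0,-4,0,0,0],[0.85,0,0,-2,0,0,0],[0.85,0,0,0,0,0,0]]]'; python3 go.py 569.8 244 160 0
python3 - <<'E'
from meas import *
T=save('top','pics/top1.png')
for c in RG:print(c,[(b[0],b[1][4],w(T,*b[0],48 if c=='green' else 84).round(1)[:2].tolist()) for b in blobs(T,c,200)])
E
```

```text
time: 25.52
tcp_pos: [523.6, -305.9, 154.2]
eef_rot: [0.707, 0.707, 0.001, 0.001]
wrist_force: [0.8, 0.2, -0.3]
grip_width: 79.5
grasp_force: 0.0
t 25.52 p [ 523.6 -305.9  154.2] yaw 0.1 tilt [ 0.003 -0.001 -1.   ] F [ 0.8  0.2 -0.3] w 79.5 gf 0.0 q7 0.73
world delta mm [ 46.2 549.9   5.8] tool delta cm [54.99  4.67 -0.6 ] turn z 0.1
red [([8.6, 22.8], 282, [861.2, 565.2]), ([292.6, 40.9], 5442, [819.1, 26.4]), ([392.8, 135.1], 605, [629.3, -157.2]), ([217.1, 174.0], 1020, [560.3, 165.9]), ([274.3, 202.9], 235, [505.3, 62.5]), ([236.8, 267.8], 256, [390.8, 128.7])]
blue [([151.4, 184.0], 1015, [543.6, 283.5]), ([479.3, 191.0], 425, [521.2, -310.6])]
yellow [([482.5, 59.0], 814, [778.5, -336.5]), ([460.5, 135.1], 472, [627.6, -283.5]), ([188.6, 210.6], 968, [493.9, 215.5])]
green [([565.1, 30.5], 1428, [857.1, -525.2]), ([604.4, 19.6], 904, [880.5, -608.9]), ([179.1, 174.4], 344, [569.4, 244.9])]
```

View pics/top1.png

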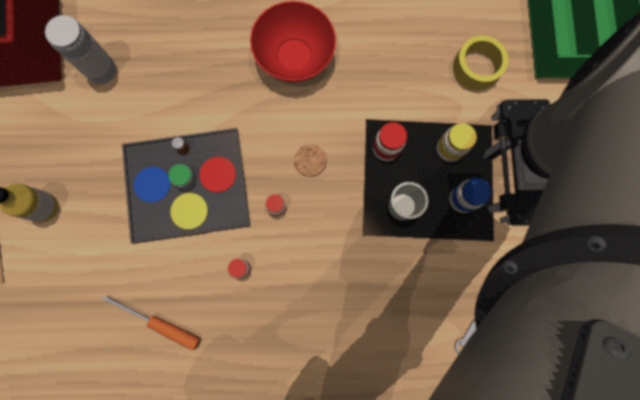

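The three jars stand on the mat with red at (392,140), yellow at (460,140) and blue at (472,193). The cup is still at (408,202) and the tin at (179,174), both unmoved. The discs are now fully visible.

```bash
python3 - <<'E'
from meas import *
for n in('top','scene'):
    d=cam(n)
    for c in RG:print(n,c,[(b[1][4],w(d,*b[0],48 if c=='green' else 11).round(1)[:2].tolist()) for b in blobs(d,c,300) if b[1][4]<1500])
    h=cv2.cvtColor(d['frame'],cv2.COLOR_RGB2LAB)
    k=(310,160) if n=='top' else (304,244)
    p=h[k[1]-26:k[1]+26,k[0]-26:k[0]+26,1].astype(np.uint8); p=cv2.GaussianBlur(p,(5,5),0)
    t,m=cv2.threshold(p,0,255,cv2.THRESH_OTSU);nn,l,s,ce=cv2.connectedComponentsWithStats(m);i=1+np.argmax(s[1:,4])
    print('pad',s[i],w(d,ce[i][0]+k[0]-26,ce[i][1]+k[1]-26,6).round(1))
E
```

```text
top red [(606, [653.3, -171.3]), (1019, [578.1, 181.0])]
top blue [(1015, [559.9, 309.2]), (433, [535.7, -338.2])]
top yellow [(816, [816.2, -367.0]), (469, [651.5, -309.0]), (966, [505.7, 235.1])]
top green [(1425, [857.4, -525.4]), (894, [880.7, -608.7]), (343, [569.4, 244.9])]
pad [ 10  10  32  31 758] [606.7  -3.    6. ]
scene red [(467, [597.1, -194.8]), (982, [579.7, 178.6])]
scene blue [(1040, [561.2, 306.8])]
scene yellow [(366, [596.1, -332.1]), (828, [796.4, -378.2]), (844, [504.4, 232.3])]
scene green [(972, [818.5, -551.2]), (342, [570.9, 242.7])]
pad [ 11  12  31  28 686] [607.2  -5.8   6. ]
```

```bash
python3 -m crank '[[[0.85,2,0,-0.1,0,0,0],[0.85,3.6,0.3,-0.1,0,0,0],[0.85,3.6,0.3,0,0,0,0],[0.85,3.6,0.3,0,0,0,0],[0.85,3.6,0.3,0,0,0,0],[0.85,3.6,0.3,0,0,0,0],[0.85,3.6,0.3,0,0,0,0],[0.85,3.6,0.3,0,0,0,0],[0.85,3.6,0.3,0,0,0,0],[0.85,3.6,0.3,0,0,0,0],[0.85,3.6,0.3,0,0,0,0],[0.85,3.6,0.3,0,0,0,0],[0.85,3.6,0.3,0,0,0,0],[0.85,3.6,0.3,0,0,0,0],[0.85,3.6,0.3,0,0,0,0],[0.7,2,0.3,0,0,0,0],[0.7,0.6,0,0,0,0,0],[0.7,0,0,0,0,0,0]]]'; python3 go.py 569.8 244 16 0
```

```text
time: 27.92
tcp_pos: [567.5, 243.2, 154.2]
eef_rot: [0.707, 0.707, -0.0, 0.0]
wrist_force: [0.1, -0.0, -0.1]
grip_width: 65.8
grasp_force: 0.0
t 27.93 p [567.5 243.2 154.2] yaw -0.0 tilt [-0.    -0.001 -1.   ] F [ 0.1 -0.  -0.1] w 65.8 gf 0.0 q7 -0.25
world delta mm [   2.3    0.8 -138.2] tool delta cm [ 0.09  0.24 13.82] turn z -0.0
```

```bash
python3 -m crank '[[[0.7,0.1,0.2,2,0,0,0],[0.7,0,0,3.5,0,0,0],[0.7,0,0,3.5,0,0,0],[0.7,0,0,2.5,0,0,0],[0.7,0,0,1.5,0,0,0],[0.7,0,0,0.7,0,0,0],[0.7,0,0,0,0,0,0],[0,0,0,0,0,0,0],[0,0,0,0,0,0,0],[0,0,0,0,0,0,0],[0,0,0,0,0,0,0],[0,0,0,0,0,0,0]]]' 20; python3 go.py 569.8 244 16 0
```

```text
time: 29.42
tcp_pos: [569.8, 245.5, 18.0]
eef_rot: [0.707, 0.707, 0.0, 0.0]
wrist_force: [-0.3, -0.4, 5.9]
grip_width: 42.6
grasp_force: 20.0
t 29.43 p [569.8 245.5  18. ] yaw 0.0 tilt [ 0.001  0.001 -1.   ] F [-0.3 -0.4  5.9] w 42.6 gf 20.0 q7 -0.15
world delta mm [ 0.  -1.5 -2. ] tool delta cm [-0.15  0.    0.2 ] turn z 0.0
```

```bash
python3 -m crank '[[[0,0,0,-1,0,0,0],[0,0,0,-2.5,0,0,0],[0,0,0,-2.5,0,0,0],[0,0,0,-2,0,0,0],[0,-1,0,0,0,0,0],[0,-2.8,0.4,0,0,0,0],[0,-2.8,0.5,0,0,0,0],[0,-2.8,0.5,0,0,0,0],[0,-2.8,0.5,0,0,0,0],[0,-2.8,0.5,0,0,0,0],[0,-2.8,0.5,0,0,0,0],[0,-2.8,0.5,0,0,0,0],[0,-2.8,0.3,0,0,0,0],[0,-1.4,0,0,0,0,0],[0,0,0,0,0,0,0],[0,0,0,0,0,0,0]]]'; python3 go.py 607 -3.5 14 0; python3 -c "
from meas import *
save('scene','pics/s2.png')"
```

```text
time: 31.42
tcp_pos: [606.4, -1.5, 97.2]
eef_rot: [0.706, 0.708, -0.0, -0.0]
wrist_force: [0.6, 0.3, -1.5]
grip_width: 42.3
grasp_force: 20.0
t 31.43 p [606.4  -1.5  97.2] yaw 0.1 tilt [-0.001  0.    -1.   ] F [ 0.6  0.3 -1.5] w 42.3 gf 20.0 q7 0.21
world delta mm [  0.6  -2.  -83.2] tool delta cm [-0.21  0.06  8.32] turn z 0.1
```

View pics/s2.png

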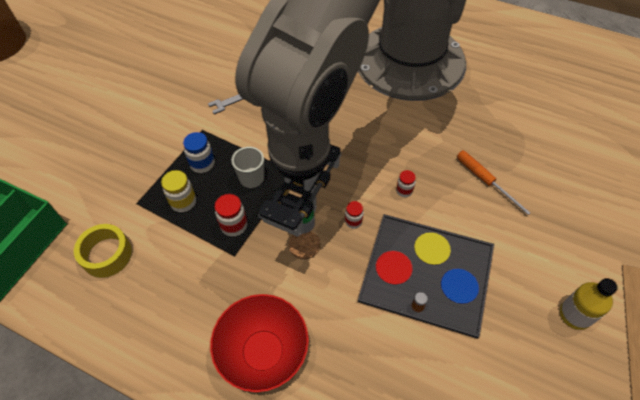

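The tin is held above the pad (300,240). The jars are at (230,205), (177,182) and (196,147), and the cup is unmoved.

```bash
python3 -m crank '[[[0,-0.2,0,2,0,0,0],[0,0,0,2.5,0,0,0],[0,0,0,2,0,0,0],[0,0,0,1,0,0,0],[0,0,0,0.4,0,0,0],[0,0,0,0,0,0,0],[0,0,0,0,0,0,0]]]'; python3 go.py 606.6 -2.7 16 0
```

```text
time: 32.35
tcp_pos: [607.1, -4.7, 19.1]
eef_rot: [0.707, 0.707, 0.0, 0.0]
wrist_force: [0.2, 0.2, -1.7]
grip_width: 42.9
grasp_force: 20.0
t 32.35 p [607.1  -4.7  19.1] yaw 0.0 tilt [ 0.001  0.    -1.   ] F [ 0.2  0.2 -1.7] w 42.9 gf 20.0 q7 0.28
world delta mm [-0.5  2.  -3.1] tool delta cm [ 0.2  -0.05  0.31] turn z 0.0
```

```bash
python3 -m crank '[[[0,0.2,0,0.2,0,0,0],[0,0,0,0,0,0,0]]]'; python3 go.py 606.6 -2.7 16 0;python3 -m crank '[[[0.7,0,0,0,0,0,0],[0.7,0,0,0,0,0,0],[0.7,0,0,0,0,0,0],[0.7,0,0,0,0,0,0],[0.7,0,0,-2,0,0,0],[0.7,0,0,-4,0,0,0],[0.7,0,0,-4,0,0,0],[0.85,0,0,-3,0,0,0],[0.85,0,0,-0.5,0,0,0],[0.85,0,0,0,0,0,0]]]'; python3 go.py 631 -156.7 150 0
```

```text
time: 32.6
tcp_pos: [606.7, -2.3, 16.6]
eef_rot: [0.707, 0.708, 0.0, -0.0]
wrist_force: [0.3, 0.3, -1.6]
grip_width: 42.6
grasp_force: 20.0
t 32.6 p [606.7  -2.3  16.6] yaw 0.1 tilt [ 0.  0. -1.] F [ 0.3  0.3 -1.6] w 42.6 gf 20.0 q7 0.27
world delta mm [-0.1 -0.4 -0.6] tool delta cm [-0.04 -0.01  0.06] turn z 0.1
time: 33.85
tcp_pos: [606.6, -2.5, 151.9]
eef_rot: [0.707, 0.707, 0.0, 0.0]
wrist_force: [0.4, -0.3, 0.4]
grip_width: 80.0
grasp_force: 0.0
t 33.85 p [606.6  -2.5 151.9] yaw 0.0 tilt [ 0.001  0.    -1.   ] F [ 0.4 -0.3  0.4] w 80.0 gf 0.0 q7 0.17
world delta mm [  24.4 -154.2   -1.9] tool delta cm [-15.42   2.43   0.19] turn z 0.0
```

```bash
python3 -m crank '[[[0.85,-2,0.4,0,0,0,0],[0.85,-3.6,0.6,0,0,0,0],[0.85,-3.6,0.6,0,0,0,0],[0.85,-3.6,0.6,0,0,0,0],[0.85,-2.6,0.2,0,0,0,0],[0.85,0,0,0,0,0,0],[0.85,0,0,0,0,0,0]]]' 30; python3 go.py 631 -156.7 32 0
python3 - <<'E'
from meas import *
for n in('top','scene'):
    d=cam(n);print(n,[(b[1][4],w(d,*b[0],46).round(1)[:2]) for b in blobs(d,'green',200) if b[1][4]<400])
E
```

```text
time: 34.72
tcp_pos: [630.3, -157.0, 150.7]
eef_rot: [0.707, 0.707, -0.0, -0.0]
wrist_force: [0.5, -0.2, -0.8]
grip_width: 79.9
grasp_force: 0.0
t 34.73 p [ 630.3 -157.   150.7] yaw 0.0 tilt [-0.001  0.    -1.   ] F [ 0.5 -0.2 -0.8] w 79.9 gf 0.0 q7 0.44
world delta mm [   0.7    0.3 -118.7] tool delta cm [ 0.02  0.08 11.87] turn z 0.0
top []
scene [(276, array([ 883.9, -452.3])), (292, array([606.9,  -5.2]))]
```

```bash
python3 -m crank '[[[0.85,0,0,2,0,0,0],[0.85,0,0,3.5,0,0,0],[0.85,0,0,3.4,0,0,0],[0.85,0,0,2,0,0,0],[0.85,0,0,0.9,0,0,0],[0.85,0,0,0,0,0,0],[0,0,0,0,0,0,0],[0,0,0,0,0,0,0],[0,0,0,0,0,0,0],[0,0,0,0,0,0,0],[0,0,0,0,0,0,0]]]'; python3 go.py 631 -156.7 32 0
```

```text
time: 36.2
tcp_pos: [631.1, -156.7, 34.0]
eef_rot: [0.707, 0.707, 0.0, 0.0]
wrist_force: [-2.0, 0.6, 6.5]
grip_width: 55.4
grasp_force: 30.0
t 36.2 p [ 631.1 -156.7   34. ] yaw 0.0 tilt [ 0.001  0.    -1.   ] F [-2.   0.6  6.5] w 55.4 gf 30.0 q7 0.52
world delta mm [-0.1 -0.  -2. ] tool delta cm [-0.   -0.01  0.2 ] turn z 0.0
```

```bash
python3 -m crank '[[[0,0,0,-1,0,0,0],[0,0,0,-2.5,0,0,0],[0,0,0,-3.5,0,0,0],[0,0,0,-3,0,0,0],[0,1,0,-1.5,0,0,0],[0,3,-0.3,0,0,0,0],[0,3.3,-0.5,0,0,0,0],[0,3.3,-0.5,0,0,0,0],[0,3.3,-0.5,0,0,0,0],[0,3.3,-0.5,0,0,0,0],[0,3.3,-0.5,0,0,0,0],[0,3.3,-0.5,0,0,0,0],[0,3.3,-0.5,0,0,0,0],[0,3.3,-0.5,0,0,0,0],[0,2.8,-0.5,0,0,0,0],[0,0,0,0,0,0,0],[0,0,0,0,0,0,0]]]'; python3 go.py 579.8 181.5 38 0
```

```text
time: 38.33
tcp_pos: [582.1, 175.2, 148.2]
eef_rot: [0.707, 0.707, -0.0, -0.0]
wrist_force: [0.5, -0.5, -3.8]
grip_width: 55.0
grasp_force: 30.0
t 38.33 p [582.1 175.2 148.2] yaw 0.1 tilt [-0.001 -0.001 -1.   ] F [ 0.5 -0.5 -3.8] w 55.0 gf 30.0 q7 -0.13
world delta mm [  -2.3    6.3 -110.2] tool delta cm [ 0.64 -0.22 11.02] turn z 0.1
```

```bash
python3 -m crank '[[[0,0.5,-0.2,2,0,0,0],[0,0,0,3,0,0,0],[0,0,0,3,0,0,0],[0,0,0,1.4,0,0,0],[0,0,0,0.9,0,0,0],[0,0,0,0,0,0,0],[0,0,0,0,0,0,0]]]'; python3 go.py 579.8 181.5 41.3 0
```

```text
time: 39.2
tcp_pos: [581.0, 180.4, 46.2]
eef_rot: [0.707, 0.707, 0.001, 0.0]
wrist_force: [0.5, -0.1, -3.0]
grip_width: 55.4
grasp_force: 30.0
t 39.2 p [581.  180.4  46.2] yaw 0.0 tilt [ 0.001  0.    -1.   ] F [ 0.5 -0.1 -3. ] w 55.4 gf 30.0 q7 -0.06
world delta mm [-1.2  1.1 -4.9] tool delta cm [ 0.11 -0.12  0.49] turn z 0.0
```

```bash
python3 -m crank '[[[0,0.11,-0.12,0.3,0,0,0],[0,0,0,0.15,0,0,0],[0,0,0,0,0,0,0]]]'; python3 go.py 579.8 181.5 41 0
```

```text
time: 39.58
tcp_pos: [579.4, 181.6, 41.1]
eef_rot: [0.707, 0.707, 0.0, -0.0]
wrist_force: [-0.8, 1.2, -0.9]
grip_width: 55.1
grasp_force: 30.0
t 39.58 p [579.4 181.6  41.1] yaw 0.0 tilt [ 0.  0. -1.] F [-0.8  1.2 -0.9] w 55.1 gf 30.0 q7 -0.06
world delta mm [ 0.4 -0.1 -0.1] tool delta cm [-0.01  0.04  0.01] turn z 0.0
```

Release, lift, then go to blue at the position it was released (523.2,-305.9).

```bash
python3 -m crank '[[[0.85,0,0,0,0,0,0],[0.85,0,0,0,0,0,0],[0.85,0,0,0,0,0,0],[0.85,0,0,0,0,0,0],[0.85,0,0,-2,0,0,0],[0.85,0,0,-4,0,0,0],[0.85,0,0,-3.5,0,0,0],[0.85,0,0,-1.5,0,0,0],[0.85,0,0,0,0,0,0]]]'; python3 -m crank '[[[0.85,-2,-0.2,0,0,0,0],[0.85,-3.6,-0.4,0,0,0,0],[0.85,-3.6,-0.4,0,0,0,0],[0.85,-3.6,-0.4,0,0,0,0],[0.85,-3.6,-0.4,0,0,0,0],[0.85,-3.6,-0.4,0,0,0,0],[0.85,-3.6,-0.4,0,0,0,0],[0.85,-3.6,-0.4,0,0,0,0],[0.85,-3.6,-0.4,0,0,0,0],[0.85,-3.6,-0.4,0,0,0,0],[0.85,-3.6,-0.4,0,0,0,0],[0.85,-3.6,-0.4,0,0,0,0],[0.85,-3.6,-0.4,0,0,0,0],[0.85,-3.2,-0.4,0,0,0,0],[0.85,0,0,0,0,0,0]]]'; python3 go.py 523.2 -305.9 34 0
python3 - <<'E'
from meas import *
for n in('top','scene'):
    d=cam(n);print(n,[(b[1][4],w(d,*b[0],91).round(1)[:2]) for b in blobs(d,'red',200) if 400<b[1][4]<800])
E
```

```text
time: 40.7
tcp_pos: [579.8, 181.7, 152.2]
eef_rot: [0.707, 0.707, 0.001, 0.0]
wrist_force: [0.5, 0.0, -0.3]
grip_width: 80.0
grasp_force: 0.0
time: 42.58
tcp_pos: [523.0, -306.0, 150.0]
eef_rot: [0.709, 0.706, -0.001, -0.0]
wrist_force: [-0.8, -0.5, -0.2]
grip_width: 80.0
grasp_force: 0.0
t 42.58 p [ 523. -306.  150.] yaw -0.2 tilt [-0.002 -0.001 -1.   ] F [-0.8 -0.5 -0.2] w 80.0 gf 0.0 q7 0.73
world delta mm [ 2.00e-01  1.00e-01 -1.16e+02] tool delta cm [ 0.02  0.05 11.6 ] turn z -0.2
top [(617, array([577.3, 180.3]))]
scene [(557, array([579.2, 178.5]))]
```

```bash
python3 -m crank '[[[0.85,0,0,2,0,0,0],[0.85,0,0,3.5,0,0,0],[0.85,0,0,3.1,0,0,0],[0.85,0,0,2,0,0,0],[0.85,0,0,0.9,0,0,0],[0.85,0,0,0,0,0,0],[0,0,0,0,0,0,0],[0,0,0,0,0,0,0],[0,0,0,0,0,0,0],[0,0,0,0,0,0,0],[0,0,0,0,0,0,0]]]'; python3 go.py 523.2 -305.9 34 0
```

```text
time: 44.05
tcp_pos: [525.7, -302.7, 36.5]
eef_rot: [0.707, 0.707, 0.0, 0.0]
wrist_force: [-3.2, 2.1, 6.6]
grip_width: 55.3
grasp_force: 30.0
t 44.05 p [ 525.7 -302.7   36.5] yaw 0.0 tilt [ 0.  0. -1.] F [-3.2  2.1  6.6] w 55.3 gf 30.0 q7 0.82
world delta mm [-2.5 -3.2 -2.5] tool delta cm [-0.32 -0.25  0.25] turn z 0.0
```

```bash
python3 -m crank '[[[0,0,0,-1,0,0,0],[0,0,0,-2.5,0,0,0],[0,0,0,-3.5,0,0,0],[0,0,0,-3,0,0,0],[0,1,0,-1.5,0,0,0],[0,3.3,0.2,0,0,0,0],[0,3.6,0.2,0,0,0,0],[0,3.6,0.2,0,0,0,0],[0,3.6,0.2,0,0,0,0],[0,3.6,0.2,0,0,0,0],[0,3.6,0.2,0,0,0,0],[0,3.6,0.2,0,0,0,0],[0,3.6,0.2,0,0,0,0],[0,3.6,0.2,0,0,0,0],[0,3.6,0.2,0,0,0,0],[0,3.6,0.2,0,0,0,0],[0,3.6,0.2,0,0,0,0],[0,3.6,0.2,0,0,0,0],[0,3.6,0.2,0,0,0,0],[0,3.6,0.2,0,0,0,0]]]'; python3 go.py 561.5 310 41 0
```

```text
time: 46.55
tcp_pos: [554.3, 246.1, 150.6]
eef_rot: [0.707, 0.708, -0.0, -0.0]
wrist_force: [0.1, 0.7, -2.9]
grip_width: 55.2
grasp_force: 29.9
t 46.55 p [554.3 246.1 150.6] yaw 0.1 tilt [-0.001 -0.    -1.   ] F [ 0.1  0.7 -2.9] w 55.2 gf 29.9 q7 -0.26
world delta mm [   7.2   63.9 -109.6] tool delta cm [ 6.4   0.73 10.96] turn z 0.1
```

```bash
python3 -m crank '[[[0,3.3,0.3,0,0,0,0],[0,2.2,0.3,0,0,0,0],[0,0.9,0.1,1,0,0,0],[0,0,0,2.5,0,0,0],[0,0,0,3,0,0,0],[0,0,0,2.4,0,0,0],[0,0,0,0.9,0,0,0],[0,0,0,0.5,0,0,0],[0,0,0,0,0,0,0],[0,0,0,0,0,0,0]]]'; python3 go.py 561.2 312 43.5 0
python3 - <<'E'
from meas import *
for n in('top','scene'):
    d=cam(n);print(n,[(b[1][4],w(d,*b[0],94).round(1)[:2],w(d,*b[0],11).round(1)[:2]) for b in blobs(d,'blue',100)])
E
```

```text
time: 47.8
tcp_pos: [562.7, 308.5, 48.7]
eef_rot: [0.707, 0.707, 0.0, 0.0]
wrist_force: [0.1, -0.1, -2.7]
grip_width: 55.3
grasp_force: 29.9
t 47.8 p [562.7 308.5  48.7] yaw 0.0 tilt [ 0.001  0.001 -1.   ] F [ 0.1 -0.1 -2.7] w 55.3 gf 29.9 q7 -0.27
world delta mm [-1.5  3.5 -5.2] tool delta cm [ 0.35 -0.15  0.52] turn z 0.0
top [(144, array([561.8, 289.1]), array([582.4, 319.3]))]
scene [(138, array([623.9, 301.9]), array([584. , 307.4]))]
```

```bash
python3 -m crank '[[[0,0.35,-0.15,0.3,0,0,0],[0,0,0,0.2,0,0,0],[0,0,0,0,0,0,0]]]'; python3 go.py 561.2 312 43.5 0
```

```text
time: 48.28
tcp_pos: [560.4, 312.8, 43.5]
eef_rot: [0.707, 0.708, 0.0, -0.001]
wrist_force: [-5.7, 1.2, 8.9]
grip_width: 55.1
grasp_force: 30.0
t 48.27 p [560.4 312.8  43.5] yaw 0.1 tilt [-0.     0.001 -1.   ] F [-5.7  1.2  8.9] w 55.1 gf 30.0 q7 -0.27
world delta mm [ 0.8 -0.8  0. ] tool delta cm [-0.08  0.08 -0.  ] turn z 0.1
```

```bash
python3 -m crank '[[[0.85,0,0,0,0,0,0],[0.85,0,0,0,0,0,0],[0.85,0,0,0,0,0,0],[0.85,0,0,0,0,0,0],[0.85,0,0,-2,0,0,0],[0.85,0,0,-4,0,0,0],[0.85,0,0,-3.5,0,0,0],[0.85,0,0,-1.5,0,0,0],[0.85,0,0,0,0,0,0]]]'; python3 -m crank '[[[0.85,-2.4,0.3,0,0,0,0],[0.85,-3.6,0.4,0,0,0,0],[0.85,-3.6,0.4,0,0,0,0],[0.85,-3.6,0.4,0,0,0,0],[0.85,-3.6,0.4,0,0,0,0],[0.85,-3.6,0.4,0,0,0,0],[0.85,-3.6,0.4,0,0,0,0],[0.85,-3.6,0.4,0,0,0,0],[0.85,-3.6,0.4,0,0,0,0],[0.85,-3.6,0.4,0,0,0,0],[0.85,-3.6,0.4,0,0,0,0],[0.85,-3.6,0.4,0,0,0,0],[0.85,-3.6,0.4,0,0,0,0],[0.85,-3.6,0.4,0,0,0,0],[0.85,-3.6,0.4,0,0,0,0],[0.85,-3.6,0.4,0,0,0,0],[0.85,-3.6,0.3,0,0,0,0],[0.85,0,0,0,0,0,0]]]'; python3 go.py 628.1 -287.3 34 0
python3 - <<'E'
from meas import *
for n in('top','scene'):
    d=cam(n);print(n,[(c,b[1][4],w(d,*b[0],91).round(1)[:2]) for c in('red','blue') for b in blobs(d,c,400) if b[1][4]<800])
f=d['frame'][160:345,330:530]
cv2.imwrite('pics/c3.png',cv2.resize(f,None,fx=3,fy=3,interpolation=cv2.INTER_CUBIC)[:,:,::-1])
E
```

```text
time: 49.4
tcp_pos: [561.1, 312.2, 154.1]
eef_rot: [0.707, 0.707, 0.001, -0.0]
wrist_force: [0.0, 0.3, -1.6]
grip_width: 80.2
grasp_force: 0.0
time: 51.65
tcp_pos: [624.7, -292.5, 151.7]
eef_rot: [0.709, 0.706, -0.001, -0.0]
wrist_force: [0.0, 1.2, 0.1]
grip_width: 79.9
grasp_force: 0.0
t 51.65 p [ 624.7 -292.5  151.7] yaw -0.3 tilt [-0.002 -0.001 -1.   ] F [0.  1.2 0.1] w 79.9 gf 0.0 q7 0.65
world delta mm [   3.4    5.2 -117.7] tool delta cm [ 0.53  0.37 11.77] turn z -0.3
top [('red', 616, array([577.3, 180.3])), ('blue', 616, array([558.9, 306.7]))]
scene [('red', 561, array([579.5, 178.4])), ('blue', 614, array([561.3, 306.1]))]
```

View pics/c3.png

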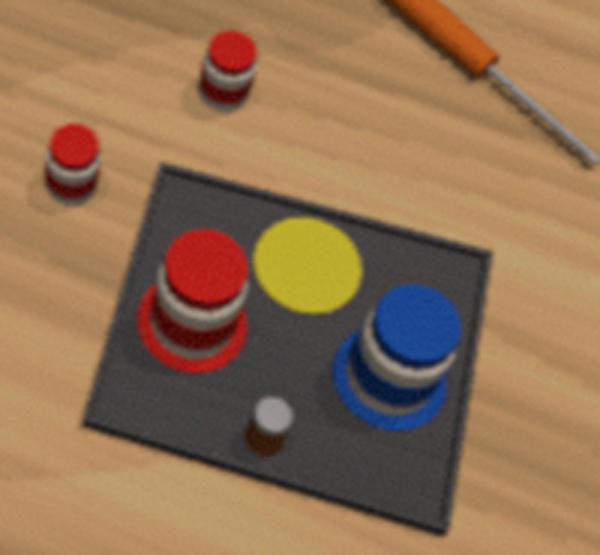

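The crop shows red and blue standing centred on their discs; the yellow disc at (307,265) is free.

```bash
python3 -m crank '[[[0.85,0.2,0.2,2,0,0,0],[0.85,0,0,3.5,0,0,0],[0.85,0,0,3.3,0,0,0],[0.85,0,0,2,0,0,0],[0.85,0,0,0.9,0,0,0],[0.85,0,0,0.1,0,0,0],[0,0,0,0,0,0,0],[0,0,0,0,0,0,0],[0,0,0,0,0,0,0],[0,0,0,0,0,0,0],[0,0,0,0,0,0,0]]]'; python3 go.py 628.1 -288.3 34 0
```

```text
time: 53.12
tcp_pos: [629.4, -286.2, 35.6]
eef_rot: [0.707, 0.707, 0.0, 0.0]
wrist_force: [-1.5, 1.2, 5.6]
grip_width: 55.7
grasp_force: 30.0
t 53.12 p [ 629.4 -286.2   35.6] yaw 0.0 tilt [ 0.001 -0.    -1.   ] F [-1.5  1.2  5.6] w 55.7 gf 30.0 q7 0.71
world delta mm [-1.3 -2.1 -1.6] tool delta cm [-0.21 -0.13  0.16] turn z 0.0
```

```bash
python3 -m crank '[[[0,0,0,-1,0,0,0],[0,0,0,-2.5,0,0,0],[0,0,0,-3.5,0,0,0],[0,0,0,-3,0,0,0],[0,1,-0.1,-1.5,0,0,0],[0,3.3,-0.8,0,0,0,0],[0,3.5,-0.8,0,0,0,0],[0,3.5,-0.8,0,0,0,0],[0,3.5,-0.8,0,0,0,0],[0,3.5,-0.8,0,0,0,0],[0,3.5,-0.8,0,0,0,0],[0,3.5,-0.8,0,0,0,0],[0,3.5,-0.8,0,0,0,0],[0,3.5,-0.8,0,0,0,0],[0,3.5,-0.8,0,0,0,0],[0,3.5,-0.8,0,0,0,0],[0,3.5,-0.8,0,0,0,0],[0,3.5,-0.8,0,0,0,0],[0,3.5,-0.8,0,0,0,0],[0,2,-0.5,0,0,0,0]]]'; python3 go.py 505.3 236 41 0
```

```text
time: 55.62
tcp_pos: [509.5, 233.9, 149.6]
eef_rot: [0.706, 0.708, -0.0, -0.0]
wrist_force: [-0.1, -1.0, -2.4]
grip_width: 55.6
grasp_force: 30.0
t 55.62 p [509.5 233.9 149.6] yaw 0.2 tilt [-0.001 -0.    -1.   ] F [-0.1 -1.  -2.4] w 55.6 gf 30.0 q7 -0.31
world delta mm [  -4.2    2.1 -108.6] tool delta cm [ 0.21 -0.42 10.86] turn z 0.2
```

```bash
python3 -m crank '[[[0,0.3,-0.5,1,0,0,0],[0,0,0,2.5,0,0,0],[0,0,0,3,0,0,0],[0,0,0,2.5,0,0,0],[0,0,0,0.9,0,0,0],[0,0,0,0.4,0,0,0],[0,0,0,0,0,0,0],[0,0,0,0,0,0,0]]]'; python3 go.py 505.3 238 42.6 0
```

```text
time: 56.62
tcp_pos: [506.2, 235.0, 47.7]
eef_rot: [0.707, 0.707, 0.001, 0.0]
wrist_force: [-0.6, 0.2, -1.5]
grip_width: 55.3
grasp_force: 30.0
t 56.62 p [506.2 235.   47.7] yaw 0.0 tilt [ 0.001  0.001 -1.   ] F [-0.6  0.2 -1.5] w 55.3 gf 30.0 q7 -0.22
world delta mm [-0.9  3.  -5.1] tool delta cm [ 0.3  -0.09  0.51] turn z 0.0
```

```bash
python3 -m crank '[[[0,0.25,-0.05,0.3,0,0,0],[0,0,0,0.15,0,0,0],[0,0,0,0,0,0,0]]]'; python3 go.py 505.3 238 42.6 0
```

```text
time: 57.0
tcp_pos: [505.3, 237.8, 42.6]
eef_rot: [0.707, 0.707, 0.0, -0.0]
wrist_force: [-0.8, 1.4, 0.8]
grip_width: 55.2
grasp_force: 30.0
t 57.0 p [505.3 237.8  42.6] yaw 0.1 tilt [-0.  0. -1.] F [-0.8  1.4  0.8] w 55.2 gf 30.0 q7 -0.22
world delta mm [ 0.   0.2 -0. ] tool delta cm [0.02 0.   0.  ] turn z 0.1
```

Release, lift and retreat clear to view.

```bash
python3 -m crank '[[[0.85,0,0,0,0,0,0],[0.85,0,0,0,0,0,0],[0.85,0,0,0,0,0,0],[0.85,0,0,0,0,0,0],[0.85,0,0,-2,0,0,0],[0.85,0,0,-4,0,0,0],[0.85,0,0,-4,0,0,0],[0.85,0,0,-4,0,0,0],[0.85,-2,0,-2,0,0,0],[0.85,-3.6,0,0,0,0,0],[0.85,-3.6,0,0,0,0,0],[0.85,-3.6,0,0,0,0,0],[0.85,-3.6,0,0,0,0,0],[0.85,-3.6,0,0,0,0,0],[0.85,-3.6,0,0,0,0,0],[0.85,-3.6,0,0,0,0,0],[0.85,-3.6,0,0,0,0,0],[0.85,-3.6,0,0,0,0,0],[0.85,-3.6,0,0,0,0,0],[0.85,-3.6,0,0,0,0,0]]]'; python3 -m crank '[[[0.85,-3.6,0,0,0,0,0],[0.85,-3.6,0,0,0,0,0],[0.85,0,0,0,0,0,0],[0.85,0,0,0,0,0,0]]]'
python3 - <<'E'
from meas import *
for n in('top','scene'):
    d=save(n,f'pics/{n}4.png');print(n,[(c,b[1][4],w(d,*b[0],91 if c!='green' else 46).round(1)[:2]) for c in RG for b in blobs(d,c,200) if b[1][4]<800])
E
```

```text
time: 59.5
tcp_pos: [505.4, -179.8, 202.5]
eef_rot: [0.707, 0.707, 0.0, 0.0]
wrist_force: [1.1, 0.4, -0.4]
grip_width: 80.2
grasp_force: 0.0
time: 60.0
tcp_pos: [505.5, -250.2, 202.3]
eef_rot: [0.707, 0.707, -0.0, -0.0]
wrist_force: [-0.7, -0.9, -0.5]
grip_width: 80.0
grasp_force: 0.0
top [('red', 294, array([856.1, 560.6])), ('red', 616, array([577.3, 180.3])), ('red', 257, array([548.9, 155.1])), ('red', 236, array([504.1,  62.1])), ('red', 257, array([390.5, 127.7])), ('blue', 617, array([558.9, 306.7])), ('blue', 239, array([538. , 269.5])), ('yellow', 592, array([503.4, 235.4])), ('green', 236, array([606.4,  -4.8]))]
scene [('red', 555, array([579.2, 178.5])), ('red', 300, array([631.2, 187. ])), ('blue', 605, array([560.9, 306.2])), ('blue', 318, array([614.2, 301.5])), ('yellow', 510, array([505.9, 234.2])), ('green', 223, array([ 881.9, -451.6])), ('green', 291, array([607.2,  -5.3]))]
```

View pics/top4.png

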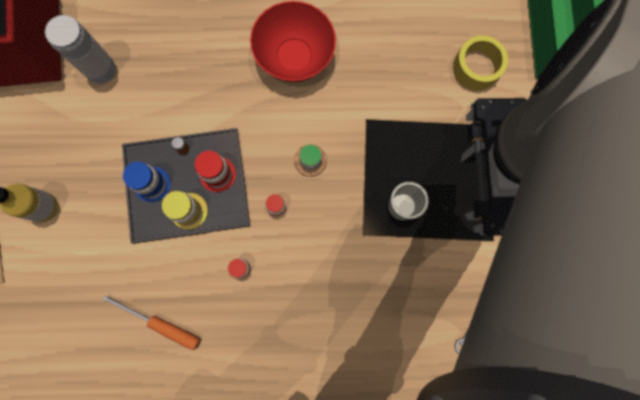

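View pics/scene4.png

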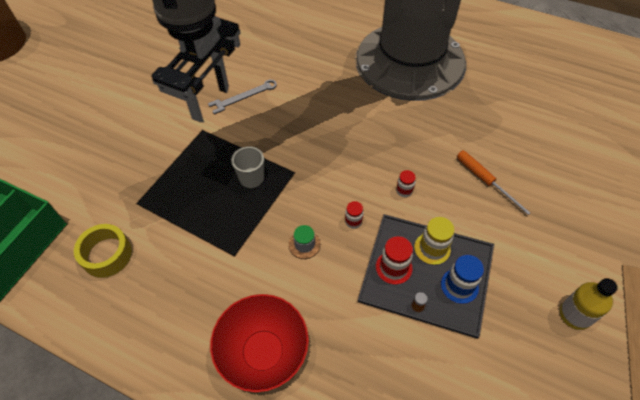

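In both views every jar stands on its own disc (top: red (210,163), blue (139,177), yellow (178,205)). The tin stands on the pad (310,157), the cup is unmoved at (408,202), and the gripper is clear of everything.

```bash
python3 -c "
from plant import robot
print(robot.sign_off())"
```

```text
the job is handed in; nothing more can be done
None
```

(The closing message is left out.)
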